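# Roll a sample tube into the tube reader

### The job

Pick up the small white paddle from its mat and, touching the tube with nothing but the paddle, gently roll the sample tube along the reader's track, down into the sunken bay and on against the spring-loaded plate. Press it there with a light, steady push of about 6 newtons (never more than 12) so that the plate gives about half-way and stays so for two seconds, then draw back, leaving the tube lying in the bay, and stand the paddle upright on its mat again and let go. The tube must stay down on the track all the way, and the other things on the table are to be left where they are.

Things in the scene. Friction and masses are not known exactly. Their poses are not given: they have to be found in the camera images.
- reader: Fixed tube reader, base 124 mm (x), y -144 to +169 mm. Origin on the table, mid-width; z up. Its flat aluminium track runs along its +y from y -140 to +42 mm, top 30 mm above the table, over x -54 to +22 mm; beyond, to x +54, is a gutter for the tube's cap. Rims at x +-54 mm rise to 40 mm, an end lip at y -140 mm to 36 mm. A reading head 72 mm high stands at x 63 to 101, y 50 to 120 mm.
- bay_edge (a point): Middle of the track's edge (reader's x -16, y +42 mm, 30 mm above the table), axes as the reader's. From here the floor lies 3 mm lower: the dark bay, 127 mm long in y. In it stands the upright sprung plate, 56 mm wide, 28 to 47 mm above the table, a 49 mm high block behind it. They are set by hand: the resting plate's face is 20 to 66 mm beyond this edge, not reported; feel for it or see it.
- plate (a joint): How far the sprung steel plate is pressed in along the reader's +y (m): 0 at rest, 0.007 fully in against a hard stop. Spring: 0.5 N to start, then 1.5 N more per mm (6 N at 3.7 mm, 11 N at 7 mm). It springs back when let go.
- tube_center (a point): Middle of the clear tube with white label and red cap, 100 mm long, 15 to 30 g. It lies across the track (its x, towards the cap, along the reader's x within 0.1 rad) and rolls freely along it; its y and z turn as it rolls. Body 16 mm in diameter, from x -50 to +27 mm; cap 19 mm in diameter, x +27 to +50 mm. Its axis is 38 mm above the table on the track, 35 mm in the bay.
- paddle_grip (a point): Middle of the grip post of the white plastic paddle, about 0.1 kg, standing upright on the mat; z up. Blade at the bottom 44 mm wide (x), 20 mm thick (y), 24 mm high; either broad face (y +-10 mm) pushes. Post 24 (x) by 20 mm (y), 24 to 76 mm above the underside; this point is on the axis 50 mm above the underside. Gripped with the fingers closing along its y it does not swivel under a push.
- mat: Black rubber mat, fixed, 130 x 130 x 4 mm, for the paddle. Origin: centre of its underside, on the table.

How it is judged:
On the way, in this order (a step that is already met when the one before it is completed fails the run):
1. the paddle is lifted off its mat in the fingers (height (world z) of paddle_grip above 0.075 m and contact force between the fingers and paddle above 1 N), for 0.2 s.
2. the tube is being rolled along the track: past the middle of the reader and still on the track or in the bay, with the paddle behind it (within 60 mm) (y of tube_center in the frame of reader above 0 m and horizontal distance between paddle_grip and tube_center below 0.06 m), for 0.05 s.
3. the tube, pushed by the paddle, presses the plate in by 2 to 5.5 mm, steadily for 1.2 s (value of joint plate between 0.002 and 0.0055 m and contact force between paddle and tube above 1.5 N and contact force between tube and plate above 1.5 N), for 1.2 s.
At the end, for the whole second after the job is handed in: The tube lies still across the bay's floor (within 0.2 rad; axis 33 to 36.5 mm up, 45 to 105 mm along the reader's y), the plate has sprung back (under 1.5 mm), and the paddle stands still and upright (within 0.1 rad) on its mat, within 55 mm of its centre (y of tube_center in the frame of reader between 0.045 and 0.105 m and height (world z) of tube_center between 0.033 and 0.0365 m and angle between the x axis of tube_center and the x axis of reader, either way round below 0.2 rad and linear speed of each of tube, paddle below 0.02 m/s and value of joint plate below 0.0015 m and horizontal distance between paddle_grip and mat below 0.055 m and height (world z) of paddle_grip below 0.057 m and angle between paddle_grip's own z axis and vertical below 0.1 rad); the robot touches nothing.
It fails at once if the paddle presses on the tube with more than 14 N (contact force between paddle and tube above 14 N).
It fails at once if the fingers or arm touch the tube (contact force between any of the fingers, the arm and tube above 0.3 N).
It fails at once if the tube is lifted off the track or leaves it (axis more than 48 mm or less than 30 mm above the table) (height (world z) of tube_center above 0.048 m or height (world z) of tube_center below 0.03 m).
It fails at once if another thing on the table is moved more than 20 mm (distance of any of rack_a, rack_b, sanitiser, label_roll, spare_cap, dish, wipes from where it was at the start of the episode above 0.02 m).
It also fails if it takes over 64 s, if anything falls off the work surface, if the arm or the gripper's body presses on something with over 40 N, if the wrist force passes 120 N, or if a joint passes its speed limit or range.

### The arm

A 6-joint arm with a two-finger parallel gripper is mounted at the origin on the work surface. World frame = base frame: x ahead of the robot, y to its left, z up, the work surface at z = 0. Lengths are in m, angles in rad, forces in N, time in s.
With the tool pointing down it reaches from about 0.35 to 0.85 m from the base axis. Payload 8.1 kg.
Tool frame: the origin (TCP) lies on the front face of the gripper's body, between the roots of the fingers; the fingertips stand 84 mm ahead of it and the grasp point (between the pads) lies 65 mm ahead of it; x points along the fingers, y is the direction in which the jaws open and shut, and the axes are right-handed (so a half turn about x gives the same grasp; the last joint's range is limited). The gripper opens to 93 mm and grips with 3 to 60 N. Pads are 15 mm wide; open, the fingers measure 128 mm over their backs; the gripper's body (75 mm by 188 mm) begins 65 mm behind the grasp point.
Start: joints at [-1.355, 0.13, 1.488, -0, 1.523, -0.085], TCP at [0.178, -0.573, 0.303] pointing down, gripper open.
Joint ranges: [-2.96, 2.96], [-0.89, 2.26], [0.02, 2.5], [-1.34, 4.48], [0, 2.73], [-2.66, 2.66]. Speed limits (rad/s): [2.39, 2.39, 2.79, 3.14, 3.14, 3.14].

### API

Orientations are given as a rotation vector (axis times angle).
In Python, from plant import telemetry, read_camera, camera_params, robot gives the robot as it stands.
- The arm moves only by the tool step_arm, never from a script. Its argument "commands" is a list of rows, each an object with "xyz": the shift along the tool's x, y, z in mm, a list of three; "turn": the turn, a rotation vector about the tool's x, y, z in rad, a list of three; "grip": the finger opening in mm, from 0 to 93. In form: [{"xyz": [dx, dy, dz], "turn": [ax, ay, az], "grip": grip}, ...]. A call has 1 to 12 rows; each row is the pose to reach, as a shift and turn from the pose commanded when the call began, along the tool's axes at that moment; what a row does not reach only later rows make up. A row lasts 1/8 s, in which the tool goes at most 62.5 mm and 10.7 degrees, less where a joint would pass 70% of its speed; a pose out of reach is approached as far as the arm can. A call with a gripper value outside its range is refused whole. The fingers move at their own pace and stop on an object; "force" is the grip in N (left out, the last holds). Time passes only in rows, so rows that repeat a pose let the fingers close. It gives the time, the measured TCP pose, the force and the opening at its end, in the units of the state.
- telemetry.read_state(): the state, without advancing time (a new reading comes with each control period).
- read_camera(name): name is "side" or "top"; returns the picture (384x512x3 uint8, red, green, blue); there is no depth.
- camera_params(name): a dict with "mtx" (3x3 intrinsics, pixels), "k1" (the pictures are not rectified: a ray, as slopes to the right and down, at radius r is drawn at 1 + k1 r^2 times it, then the intrinsics apply), "rvec" (rotation vector, rad) and "tvec" (3), from world to camera coordinates, as OpenCV has them. Camera axes: x right, y down, z forward; pixel columns grow to the right and rows downward; lengths in m; the calibration is good to about 2 mm. A picture is of the moment at which its call begins. camera_params takes no time and is no camera call.
- robot.close_job(): hands the job in, once; it reports no verdict.
The state is a dict: "t": time; "q": joint angles; "dq": joint speeds; "joint_torque": joint torques, N m; "tool_pos": TCP position; "orientation": TCP orientation; "force": force on the tool from outside, world axes, zero at the start; "wrist_torque": the same for the moment, N m; "opening": finger opening in m.
Only numpy, scipy, OpenCV 4.12 (cv2) and the standard library are available. Lean on these libraries where they do the work, as an engineer would, in place of code of your own. Each camera call takes 0.05 s, during which the arm holds its last target. There are 200 camera calls.

## Working session

There is one attempt and no reset: what is moved stays moved. The work goes in short steps, Python scripts to look and compute and a tool call to move; the robot and the scene stay as the last step left them, time stands still between calls to the robot, and variables do not carry over. Pictures are saved under pics/ and viewed, about 8 in all and at most 12, crops included, and the job is handed in when it is done.

Besides the shell and the picture viewer there is one more tool, called as name(argument=value, ...), one argument or row to a line, values as JSON. step_arm: Moves the arm, as the interface text tells. Its arguments: {"type":"object","properties":{"commands":{"type":"array"},"force":{"type":"number"}},"required":["commands"]}

```bash
ls; mkdir -p pics; python3 - <<'E'
from plant import telemetry, read_camera, camera_params, robot
import cv2,numpy as np
for n in("side","top"):
    im=read_camera(n); cv2.imwrite(f"pics/{n}0.png",cv2.cvtColor(im,cv2.COLOR_RGB2BGR))
    p=camera_params(n); R=cv2.Rodrigues(np.array(p["rvec"],float))[0]
    print(n,p["mtx"],p["k1"],(-R.T@np.array(p["tvec"]).ravel()).round(3),R.round(2).tolist())
s=telemetry.read_state();print({k:np.round(v,3).tolist() for k,v in s.items()})
E
```

```text
pics
side [[426.16548957   0.         260.88417729]
 [  0.         426.16548957 185.73459617]
 [  0.           0.           1.        ]] -0.15411173536813652 [0.34  0.497 0.438] [[-0.96, -0.27, -0.01], [-0.13, 0.5, -0.86], [0.24, -0.82, -0.51]]
top [[462.43972004   0.         257.29646041]
 [  0.         462.43972004 196.76070317]
 [  0.           0.           1.        ]] -0.16192204548882863 [ 0.376 -0.109  0.986] [[0.02, -1.0, -0.01], [-0.99, -0.01, -0.15], [0.15, 0.01, -0.99]]
{'t': 0.1, 'q': [-1.355, 0.131, 1.489, 0.0, 1.523, -0.085], 'dq': [-0.001, 0.0, -0.002, -0.002, 0.001, -0.001], 'joint_torque': [0.001, -56.134, -49.31, 0.077, 0.029, -0.0], 'tool_pos': [0.178, -0.573, 0.302], 'orientation': [2.06, 0.314, -2.06], 'force': [0.103, -0.102, 0.087], 'wrist_torque': [-0.034, 0.003, 0.048], 'opening': 0.093}
```

View pics/top0.png

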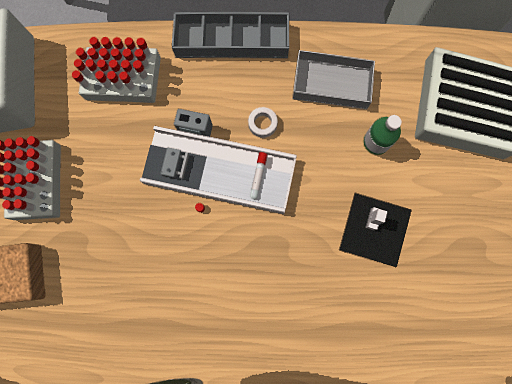

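View pics/side0.png

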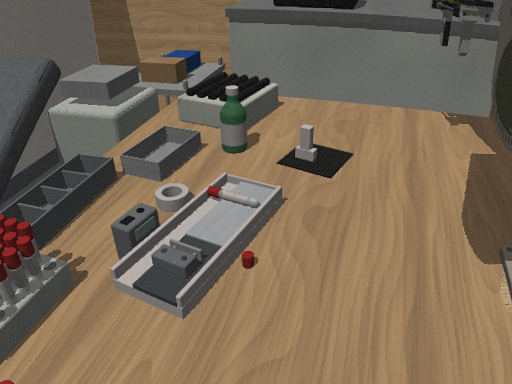

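The top view shows the reader from (142,183) to (297,157), with its bay on the left. The tube is at about (260,175), the paddle at (376,217) and the mat at (375,230). In the side view the paddle stands at (306,145). I'll zoom in on the top view to measure.

```bash
python3 - <<'E'
import cv2
im=cv2.imread("pics/top0.png")
a=cv2.resize(im[120:220,135:305],None,fx=4.6,fy=4.6,interpolation=cv2.INTER_CUBIC)
cv2.imwrite("pics/c1.png",a)
b=cv2.resize(im[185:275,330:420],None,fx=6,fy=6,interpolation=cv2.INTER_CUBIC)
cv2.imwrite("pics/c2.png",b)
E
```

```text
(no output)
```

View pics/c1.png

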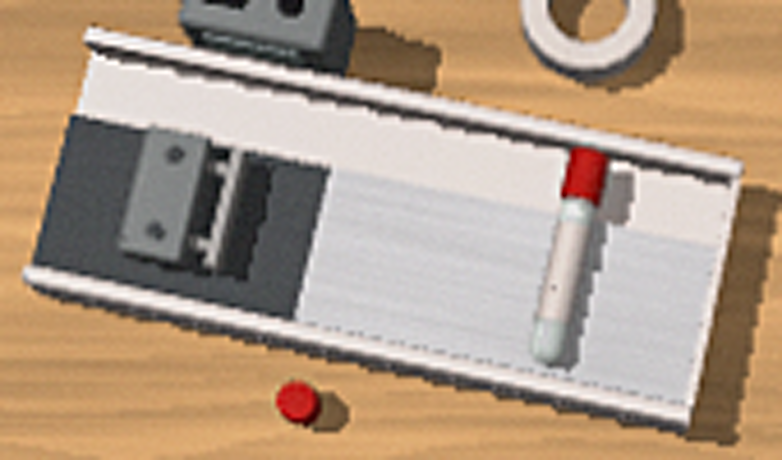

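View pics/c2.png

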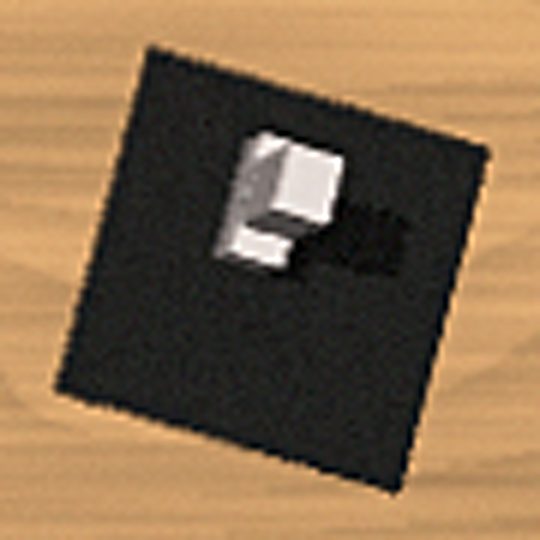

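The reader crop shows the bay edge from (330,168) to (296,320), the plate's front from (240,150) to (218,272), and the tube from cap (588,150) to end (547,362). The paddle crop shows the post's top corners at about (287,143), (345,155), (328,225) and (270,212), and clear mat corners.

```bash
cat > h.py <<'E'
import cv2,numpy as np
from plant import telemetry, read_camera, camera_params, robot
def ray(n,px,z):
    p=camera_params(n);K=np.array(p["mtx"]);R=cv2.Rodrigues(np.array(p["rvec"],float))[0];t=np.array(p["tvec"],float).ravel()
    u=cv2.undistortPoints(np.array(px,float).reshape(-1,1,2),K,np.array([p["k1"],0,0,0.]))[:,0]
    d=np.c_[u,np.ones(len(u))]@R; c=-R.T@t
    return c+d*((z-c[2])/d[:,2])[:,None]
def proj(n,X):
    p=camera_params(n)
    return cv2.projectPoints(np.array(X,float).reshape(-1,1,3),np.array(p["rvec"],float),np.array(p["tvec"],float),np.array(p["mtx"]),np.array([p["k1"],0,0,0.]))[0][:,0]
def crop(pts,f,ox,oy): return np.array([ox,oy])+(np.array(pts,float)+.5)/f-.5
def unit(v): return v/np.linalg.norm(v)
E
python3 - <<'E'
from h import *
L=np.linalg.norm
c1=lambda P,z: ray("top",crop(P,4.6,135,120),z)
c2=lambda P,z: ray("top",crop(P,6,330,185),z)
rim=c1([(90,32),(742,160),(690,425),(27,277)],.040); print("rim",rim.round(4).tolist(), [L(rim[i]-rim[i-1]).round(4) for i in range(4)])
e=c1([(330,168),(296,320)],.030); print("edge",e.round(4).tolist(),L(e[0]-e[1]))
t=c1([(588,150),(547,362)],.038); print("tube",t.round(4).tolist(),L(t[0]-t[1]))
pl=c1([(240,150),(218,272)],.047); print("plate",pl.round(4).tolist(),L(pl[0]-pl[1]))
m=c2([(148,45),(490,150),(400,493),(57,390)],.004); print("mat",m.round(4).tolist(),[L(m[i]-m[i-1]).round(4) for i in range(4)],m.mean(0))
p=c2([(287,143),(345,155),(328,225),(270,212)],.080); print("post",p.round(4).tolist(),[L(p[i]-p[i-1]).round(4) for i in range(4)],p.mean(0))
# reader frame
y=unit((rim[0]-rim[1])+(rim[3]-rim[2])); x=np.array([y[1],-y[0],0])
print("yaw reader",np.arctan2(x[1],x[0]))
o=(rim[1]+rim[2])/2+y*.144
o2=(rim[0]+rim[3])/2-y*.169
print("origin",o,o2); o=(o+o2)/2
f=lambda P:np.c_[(P-o)@x,(P-o)@y,P[:,2]].round(4).tolist()
for k,v in dict(rim=rim,edge=e,tube=t,plate=pl,mat=m,post=p).items(): print(k,f(v))
for a,b,n in((t[0],t[1],"tube"),(m[0],m[3],"mat"),(p[0],p[3],"postx"),(p[1],p[2],"postx")): d=a-b; print(n,np.arctan2(d[1],d[0]))
# side blobs
im=cv2.cvtColor(cv2.imread("pics/side0.png"),cv2.COLOR_BGR2HSV)
E
```

```text
rim [[0.671, 0.1273, 0.04], [0.6127, -0.1766, 0.04], [0.4906, -0.1535, 0.04], [0.5542, 0.1502, 0.04]] [np.float64(0.1191), np.float64(0.3094), np.float64(0.1243), np.float64(0.3103)]
edge [[0.609, 0.0132, 0.03], [0.5375, 0.0264, 0.03]] 0.07275903149125201
tube [[0.6169, -0.1061, 0.038], [0.5185, -0.089, 0.038]] 0.09994212320893986
plate [[0.6129, 0.0526, 0.047], [0.5561, 0.0603, 0.047]] 0.05731913911675855
mat [[0.5402, -0.3058, 0.004], [0.5036, -0.4311, 0.004], [0.3802, -0.395, 0.004], [0.4161, -0.2717, 0.004]] [np.float64(0.1287), np.float64(0.1306), np.float64(0.1285), np.float64(0.1284)] [ 0.46001328 -0.35089433  0.004     ]
post [[0.4953, -0.3368, 0.08], [0.4915, -0.3564, 0.08], [0.4681, -0.3501, 0.08], [0.4722, -0.3306, 0.08]] [np.float64(0.0239), np.float64(0.02), np.float64(0.0242), np.float64(0.0199)] [ 0.4817483  -0.34347434  0.08      ]
yaw reader -0.19804272884847274
origin [ 0.57997597 -0.0238494   0.04      ] [ 0.57935083 -0.02696461  0.04      ]
rim [[0.0595, 0.1677, 0.04], [0.0622, -0.1417, 0.04], [-0.0622, -0.1431, 0.04], [-0.0595, 0.1671, 0.04]]
edge [[0.0212, 0.0436, 0.03], [-0.0516, 0.0425, 0.03]]
tube [[0.0524, -0.0718, 0.038], [-0.0475, -0.0744, 0.038]]
plate [[0.0173, 0.0831, 0.047], [-0.0399, 0.0794, 0.047]]
mat [[0.0165, -0.2827, 0.004], [0.0052, -0.4128, 0.004], [-0.1228, -0.4016, 0.004], [-0.1119, -0.2736, 0.004]]
post [[-0.0215, -0.3219, 0.08], [-0.0213, -0.3419, 0.08], [-0.0455, -0.3403, 0.08], [-0.0453, -0.3204, 0.08]]
tube -0.1720859841911883
mat -0.2682518951628735
postx -0.262906289243853
postx -0.26298205146632797
```

```bash
cat >> h.py <<'E'
from scipy.spatial.transform import Rotation as Ro
RO=np.array([.5797,-.0254]);RYAW=-.194
def rd(x,y): c,s=np.cos(RYAW),np.sin(RYAW); return RO+np.array([c*x-s*y,s*x+c*y])
def inrd(p): c,s=np.cos(RYAW),np.sin(RYAW); d=np.array(p)[:2]-RO; return np.array([c*d[0]+s*d[1],-s*d[0]+c*d[1]])
def goal(xy,yaw,z):
    "print tool-axis shift (mm) and turn for the TCP at xy,z; jaws along yaw+90deg"
    s=telemetry.read_state();R=Ro.from_rotvec(s["orientation"])
    J=np.array([-np.sin(yaw),np.cos(yaw),0]); 
    if J@R.as_matrix()[:,1]<0: J=-J
    X=np.array([0,0,-1.]);G=Ro.from_matrix(np.c_[X,J,np.cross(X,J)])
    print("t",s["t"],"R",R.as_matrix().round(3).tolist())
    print("xyz",(R.inv().apply(np.r_[xy,z]-s["tool_pos"])*1000).round(1),"turn",(R.inv()*G).as_rotvec().round(4), "F",np.round(s["force"],2),"open",s["opening"])
E
python3 - <<'E'
from h import *
goal([.4817,-.3435],-.263,.20); goal([.4817,-.3435],-.263,.121)
E
```

```text
t 0.1 R [[-0.0, 0.296, -0.955], [0.002, -0.955, -0.296], [-1.0, -0.002, -0.0]]
xyz [ 102.1 -128.7 -358.2] turn [5.638e-01 3.000e-04 1.600e-03] F [ 0.1  -0.1   0.09] open 0.09282955504192042
t 0.1 R [[-0.0, 0.296, -0.955], [0.002, -0.955, -0.296], [-1.0, -0.002, -0.0]]
xyz [ 181.1 -128.5 -358.2] turn [5.638e-01 3.000e-04 1.600e-03] F [ 0.1  -0.1   0.09] open 0.09282955504192042
```

step_arm(
  commands=[
    {"xyz": [40,-30,-60],"turn": [0.15,0,0],"grip": 70},
    {"xyz": [70,-50,-115],"turn": [0.3,0,0],"grip": 70},
    {"xyz": [100,-70,-170],"turn": [0.45,0,0],"grip": 70},
    {"xyz": [102,-90,-225],"turn": [0.564,0,0],"grip": 70},
    {"xyz": [102,-105,-280],"turn": [0.564,0,0],"grip": 70},
    {"xyz": [102,-120,-330],"turn": [0.564,0,0],"grip": 70},
    {"xyz": [102,-128,-358],"turn": [0.564,0,0],"grip": 70},
    {"xyz": [102,-128.5,-358],"turn": [0.564,0,0],"grip": 70},
  ],
)

```text
t: 1.1
tool_pos: [0.4831, -0.3425, 0.2001]
orientation: [-2.082, 0.271, 2.083]
force: [0.1, 0.0, 0.8]
opening: 0.0703
```

```bash
python3 - <<'E'
from h import *
goal([.4817,-.3435],-.263,.121)
im=read_camera("side");c=cv2.cvtColor(im[60:220,210:400],cv2.COLOR_RGB2BGR)
cv2.imwrite("pics/s1.png",cv2.resize(c,None,fx=4,fy=3.7,interpolation=cv2.INTER_CUBIC))
E
```

```text
t 1.1 R [[-0.001, -0.257, -0.966], [0.001, -0.966, 0.257], [-1.0, -0.001, 0.001]]
xyz [79.1  1.4  1. ] turn [0.0032 0.0007 0.0007] F [0.13 0.03 0.81] open 0.07028068445572434
```

View pics/s1.png

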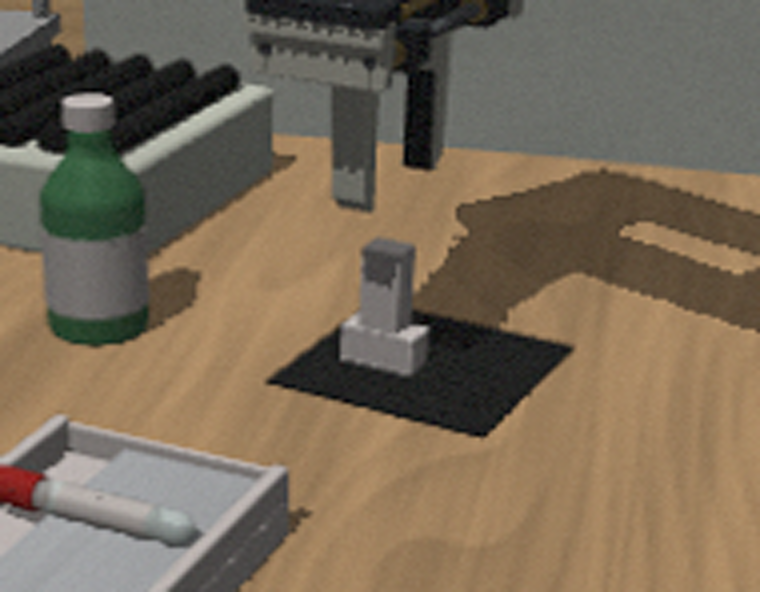

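The open fingers, with tips at about (355,205) and (425,165), straddle the post at (388,245) with the jaws along its y. I'll go down and grip.

step_arm(
  commands=[
    {"xyz": [40,1.4,1],"turn": [0.003,0,0],"grip": 60},
    {"xyz": [70,1.4,1],"turn": [0.003,0,0],"grip": 60},
    {"xyz": [79,1.4,1],"turn": [0.003,0,0],"grip": 60},
    {"xyz": [79,1.4,1],"turn": [0.003,0,0],"grip": 10},
    {"xyz": [79,1.4,1],"turn": [0.003,0,0],"grip": 10},
    {"xyz": [79,1.4,1],"turn": [0.003,0,0],"grip": 10},
    {"xyz": [79,1.4,1],"turn": [0.003,0,0],"grip": 10},
    {"xyz": [79,1.4,1],"turn": [0.003,0,0],"grip": 10},
    {"xyz": [79,1.4,1],"turn": [0.003,0,0],"grip": 10},
  ],
  force=40,
)

```text
t: 2.28
tool_pos: [0.4807, -0.3455, 0.1224]
orientation: [-2.08, 0.279, 2.079]
force: [-1.5, 0.6, 4.6]
opening: 0.0197
```

```bash
python3 - <<'E'
from h import *
s=telemetry.read_state(); print(s["tool_pos"],s["opening"])
goal(rd(-.005,-.112),RYAW,.22)
E
```

```text
[ 0.48065181 -0.34551901  0.12236896] 0.01971562338008089
t 2.275 R [[0.001, -0.263, -0.965], [-0.001, -0.965, 0.263], [-1.0, 0.0, -0.001]]
xyz [ -97.7 -222.8  -14.6] turn [-0.072  -0.0008 -0.0004] F [-1.54  0.6   4.65] open 0.01971562338008089
```

step_arm(
  commands=[
    {"xyz": [-30,0,0],"turn": [0,0,0],"grip": 10},
    {"xyz": [-70,0,0],"turn": [0,0,0],"grip": 10},
    {"xyz": [-98,-10,-1],"turn": [0,0,0],"grip": 10},
    {"xyz": [-98,-50,-4],"turn": [-0.02,0,0],"grip": 10},
    {"xyz": [-98,-95,-7],"turn": [-0.04,0,0],"grip": 10},
    {"xyz": [-98,-140,-10],"turn": [-0.06,0,0],"grip": 10},
    {"xyz": [-98,-185,-13],"turn": [-0.072,0,0],"grip": 10},
    {"xyz": [-98,-215,-14.6],"turn": [-0.072,0,0],"grip": 10},
    {"xyz": [-98,-223,-14.6],"turn": [-0.072,0,0],"grip": 10},
    {"xyz": [-98,-223,-14.6],"turn": [-0.072,0,0],"grip": 10},
  ],
)

```text
t: 3.52
tool_pos: [0.5529, -0.134, 0.2194]
orientation: [-2.119, 0.206, 2.121]
force: [-0.7, -0.4, -1.1]
opening: 0.0199
```

```bash
python3 - <<'E'
from h import *
s=telemetry.read_state(); print(s["tool_pos"],inrd(s["tool_pos"]))
goal(rd(-.005,-.112),RYAW,.165)
im=read_camera("top");c=cv2.cvtColor(im[110:230,160:330],cv2.COLOR_RGB2BGR)
im2=read_camera("side");c2=cv2.cvtColor(im2[90:250,170:340],cv2.COLOR_RGB2BGR)
f=lambda c:cv2.resize(c,(400,int(c.shape[0]*400/170)),interpolation=cv2.INTER_CUBIC)
a,b=f(c),f(c2); a=cv2.copyMakeBorder(a,0,b.shape[0]-a.shape[0],0,0,cv2.BORDER_CONSTANT)
cv2.imwrite("pics/m1.png",np.hstack([a,b]))
E
```

```text
[ 0.55287052 -0.13404461  0.21939556] [-0.00538109 -0.11177887]
t 3.525 R [[-0.001, -0.192, -0.981], [-0.0, -0.981, 0.192], [-1.0, 0.0, 0.001]]
xyz [54.4  0.2 -0.4] turn [ 0.0006  0.0006 -0.0003] F [-0.74 -0.39 -1.06] open 0.01986845084625847
```

View pics/m1.png

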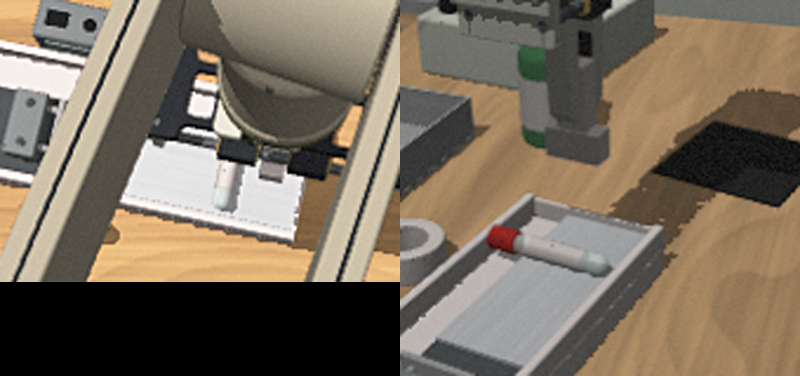

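The paddle hangs upright in the fingers, behind the tube and clear of it, above the track's open end. Next I lower it to 2 mm above the track.

step_arm(
  commands=[
    {"xyz": [30,0.2,-0.4],"turn": [0,0,0],"grip": 10},
    {"xyz": [50,0.2,-0.4],"turn": [0,0,0],"grip": 10},
    {"xyz": [62,0.2,-0.4],"turn": [0,0,0],"grip": 10},
    {"xyz": [67,0.2,-0.4],"turn": [0,0,0],"grip": 10},
    {"xyz": [67,0.2,-0.4],"turn": [0,0,0],"grip": 10},
  ],
)

```text
t: 4.25
tool_pos: [0.5535, -0.1345, 0.1529]
orientation: [-2.119, 0.207, 2.119]
force: [0.4, 0.4, -1.4]
opening: 0.0201
```

```bash
python3 - <<'E'
from h import *
s=telemetry.read_state(); print(s["tool_pos"],inrd(s["tool_pos"]))
goal(rd(-.005,-.0),RYAW,.1505)
im2=read_camera("side");c2=cv2.cvtColor(im2[150:240,200:300],cv2.COLOR_RGB2BGR)
cv2.imwrite("pics/m2.png",cv2.resize(c2,None,fx=6,fy=6,interpolation=cv2.INTER_CUBIC))
E
```

```text
[ 0.55350992 -0.13447574  0.15286454] [-0.00467057 -0.11207865]
t 4.25 R [[0.0, -0.193, -0.981], [-0.0, -0.981, 0.193], [-1.0, 0.0, -0.0]]
xyz [   2.4 -112.1    0.4] turn [-0.0003 -0.     -0.0001] F [ 0.38  0.43 -1.44] open 0.02008311825380335
```

View pics/m2.png

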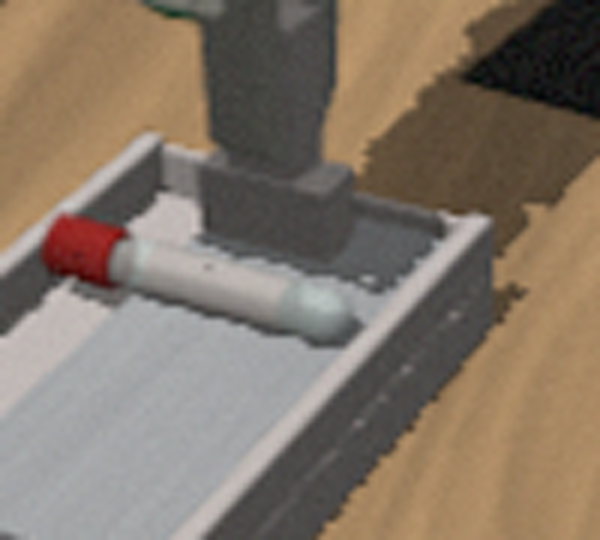

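Blade and tube sit as planned, with a clear gap between them. I start rolling slowly.

step_arm(
  commands=[
    {"xyz": [1.2,-4,0],"turn": [0,0,0],"grip": 10},
    {"xyz": [2.2,-10,0],"turn": [0,0,0],"grip": 10},
    {"xyz": [2.2,-14,0],"turn": [0,0,0],"grip": 10},
    {"xyz": [2.2,-17,0],"turn": [0,0,0],"grip": 10},
    {"xyz": [2.2,-20,0],"turn": [0,0,0],"grip": 10},
    {"xyz": [2.2,-23,0],"turn": [0,0,0],"grip": 10},
    {"xyz": [2.2,-26,0],"turn": [0,0,0],"grip": 10},
    {"xyz": [2.2,-30,0],"turn": [0,0,0],"grip": 10},
    {"xyz": [2.2,-34,0],"turn": [0,0,0],"grip": 10},
    {"xyz": [2.2,-38,0],"turn": [0,0,0],"grip": 10},
    {"xyz": [2.2,-42,0],"turn": [0,0,0],"grip": 10},
    {"xyz": [2.2,-46,0],"turn": [0,0,0],"grip": 10},
  ],
)

```text
t: 5.8
tool_pos: [0.5623, -0.0889, 0.1505]
orientation: [-2.119, 0.206, 2.119]
force: [1.1, -0.4, 0.1]
opening: 0.0195
```

step_arm(
  commands=[
    {"xyz": [0,-4,0],"turn": [0,0,0],"grip": 10},
    {"xyz": [0,-8,0],"turn": [0,0,0],"grip": 10},
    {"xyz": [0,-12,0],"turn": [0,0,0],"grip": 10},
    {"xyz": [0,-16,0],"turn": [0,0,0],"grip": 10},
    {"xyz": [0,-20,0],"turn": [0,0,0],"grip": 10},
    {"xyz": [0,-24,0],"turn": [0,0,0],"grip": 10},
    {"xyz": [0,-28,0],"turn": [0,0,0],"grip": 10},
    {"xyz": [0,-32,0],"turn": [0,0,0],"grip": 10},
    {"xyz": [0,-36,0],"turn": [0,0,0],"grip": 10},
    {"xyz": [0,-40,0],"turn": [0,0,0],"grip": 10},
    {"xyz": [0,-44,0],"turn": [0,0,0],"grip": 10},
    {"xyz": [0,-48,0],"turn": [0,0,0],"grip": 10},
  ],
)

```text
t: 7.3
tool_pos: [0.5716, -0.0418, 0.1505]
orientation: [-2.119, 0.206, 2.119]
force: [0.5, 1.0, -0.0]
opening: 0.0198
```

```bash
python3 - <<'E'
from h import *
im2=read_camera("side")
s=telemetry.read_state(); print(s["tool_pos"],inrd(s["tool_pos"]))
goal(rd(-.005,-.0),RYAW,.1505)
c2=cv2.cvtColor(im2[150:300,120:300],cv2.COLOR_RGB2BGR)
cv2.imwrite("pics/m3.png",cv2.resize(c2,None,fx=4,fy=4,interpolation=cv2.INTER_CUBIC))
E
```

```text
[ 0.57165941 -0.04142356  0.15054341] [-0.00480065 -0.01727308]
t 7.35 R [[0.0, -0.193, -0.981], [0.0, -0.981, 0.193], [-1.0, -0.0, 0.0]]
xyz [  0.  -17.3   0.2] turn [-0.0001  0.      0.0003] F [ 0.07 -0.29 -1.24] open 0.01971199651650269
```

View pics/m3.png

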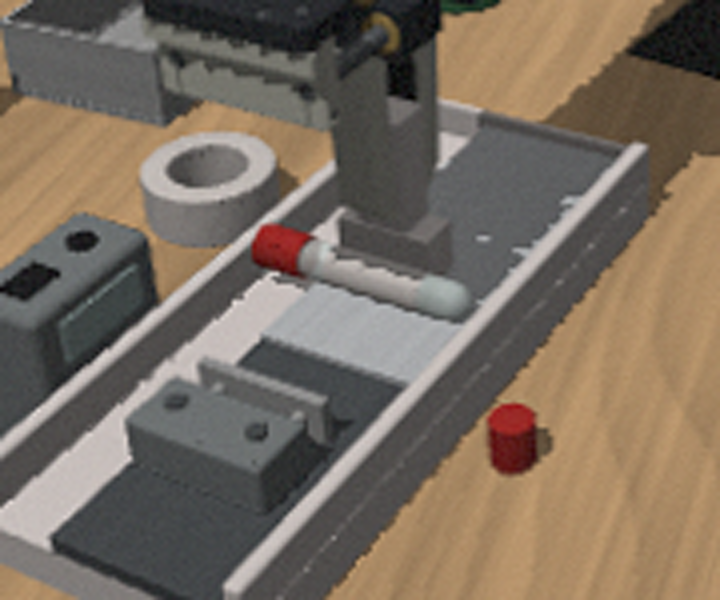

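The tube sits straight across the track, just ahead of the blade and past mid-reader. The plate and block are clear ahead of it. Carrying on.

step_arm(
  commands=[
    {"xyz": [0,-3,0],"turn": [0,0,0],"grip": 10},
    {"xyz": [0,-7,0],"turn": [0,0,0],"grip": 10},
    {"xyz": [0,-11,0],"turn": [0,0,0],"grip": 10},
    {"xyz": [0,-15,0],"turn": [0,0,0],"grip": 10},
    {"xyz": [0,-19,0],"turn": [0,0,0],"grip": 10},
    {"xyz": [0,-22,0],"turn": [0,0,0],"grip": 10},
    {"xyz": [0,-25,0],"turn": [0,0,0],"grip": 10},
    {"xyz": [0,-28,0],"turn": [0,0,0],"grip": 10},
    {"xyz": [0,-31,0],"turn": [0,0,0],"grip": 10},
    {"xyz": [0,-34,0],"turn": [0,0,0],"grip": 10},
    {"xyz": [0,-37,0],"turn": [0,0,0],"grip": 10},
    {"xyz": [0,-40,0],"turn": [0,0,0],"grip": 10},
  ],
)

```text
t: 8.85
tool_pos: [0.5793, -0.0027, 0.1505]
orientation: [-2.119, 0.206, 2.119]
force: [0.5, 0.9, -1.4]
opening: 0.0197
```

step_arm(
  commands=[
    {"xyz": [0,-2,0],"turn": [0,0,0],"grip": 10},
    {"xyz": [0,-4,0],"turn": [0,0,0],"grip": 10},
    {"xyz": [0,-6,0],"turn": [0,0,0],"grip": 10},
    {"xyz": [0,-8,0],"turn": [0,0,0],"grip": 10},
    {"xyz": [0,-10,0],"turn": [0,0,0],"grip": 10},
    {"xyz": [0,-12,0],"turn": [0,0,0],"grip": 10},
    {"xyz": [0,-14,0],"turn": [0,0,0],"grip": 10},
    {"xyz": [0,-16,0],"turn": [0,0,0],"grip": 10},
    {"xyz": [0,-18,0],"turn": [0,0,0],"grip": 10},
    {"xyz": [0,-20,0],"turn": [0,0,0],"grip": 10},
    {"xyz": [0,-22,0],"turn": [0,0,0],"grip": 10},
    {"xyz": [0,-24,0],"turn": [0,0,0],"grip": 10},
  ],
)

```text
t: 10.35
tool_pos: [0.5839, 0.0208, 0.1505]
orientation: [-2.119, 0.206, 2.119]
force: [0.8, 0.1, -0.7]
opening: 0.0196
```

```bash
python3 - <<'E'
from h import *
im2=read_camera("side")
s=telemetry.read_state(); print(s["tool_pos"],inrd(s["tool_pos"]),inrd(np.array(s["force"])[:2]+RO))
goal(rd(-.005,.055),RYAW,.1505)
c2=cv2.cvtColor(im2[190:290,130:260],cv2.COLOR_RGB2BGR)
cv2.imwrite("pics/m4.png",cv2.resize(c2,None,fx=6,fy=6,interpolation=cv2.INTER_CUBIC))
E
```

```text
[0.58394201 0.02104089 0.15052707] [-0.00479069  0.0463875 ] [ 0.38703001 -0.5784672 ]
t 10.4 R [[-0.0, -0.193, -0.981], [0.0, -0.981, 0.193], [-1.0, -0.0, 0.0]]
xyz [ 0.  -8.6  0.2] turn [-0.0001  0.      0.0001] F [ 0.27 -0.64 -1.71] open 0.01977069323718863
```

View pics/m4.png

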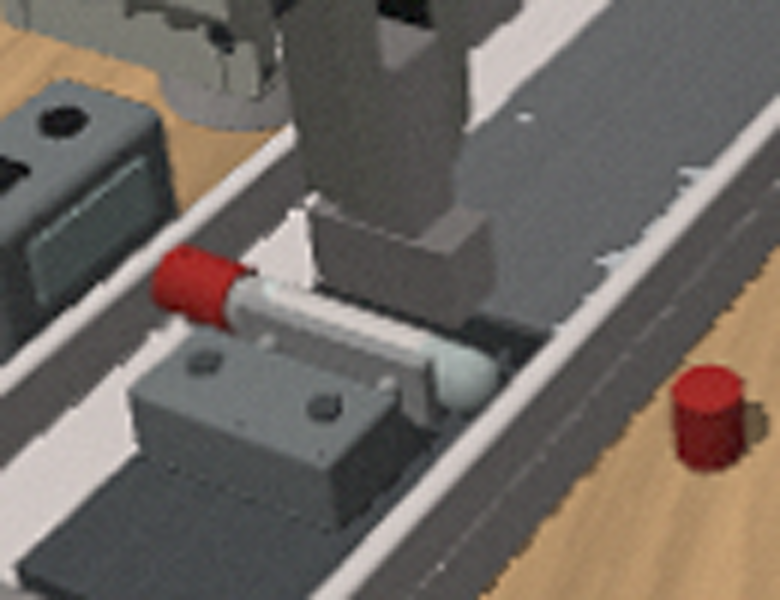

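The tube has dropped into the bay and lies against the plate, with the blade a few mm behind it. I'll take a force baseline, then feel forward.

```bash
cat >> h.py <<'E'
def feel(n=5):
    F=[];
    for _ in range(n): read_camera("side"); s=telemetry.read_state(); F.append(inrd(np.array(s["force"])[:2]+RO)[1])
    print("t",s["t"],"y",(inrd(s["tool_pos"])*1000).round(2),"z",s["tool_pos"][2].round(4) if hasattr(s["tool_pos"][2],'round') else s["tool_pos"][2],"Fy",np.mean(F).round(2),"sd",np.std(F).round(2))
E
python3 -c "
from h import *
feel(8)"
```

```text
t 10.8 y [-4.74 46.  ] z 0.1505 Fy -0.01 sd 0.5
```

step_arm(
  commands=[
    {"xyz": [0,-1.5,0],"turn": [0,0,0],"grip": 10},
    {"xyz": [0,-3,0],"turn": [0,0,0],"grip": 10},
    {"xyz": [0,-4.5,0],"turn": [0,0,0],"grip": 10},
    {"xyz": [0,-5.5,0],"turn": [0,0,0],"grip": 10},
    {"xyz": [0,-6.5,0],"turn": [0,0,0],"grip": 10},
  ],
)

```text
t: 11.42
tool_pos: [0.5852, 0.0272, 0.1505]
orientation: [-2.119, 0.206, 2.119]
force: [0.3, 0.2, -1.0]
opening: 0.0199
```

```bash
python3 -c "
from h import *
feel(4)"
```

```text
t 11.625 y [-4.78 52.56] z 0.1505 Fy 0.1 sd 0.22
```

step_arm(
  commands=[
    {"xyz": [0,-0.5,0],"turn": [0,0,0],"grip": 10},
    {"xyz": [0,-1,0],"turn": [0,0,0],"grip": 10},
    {"xyz": [0,-1.5,0],"turn": [0,0,0],"grip": 10},
    {"xyz": [0,-1.5,0],"turn": [0,0,0],"grip": 10},
  ],
)

```text
t: 12.12
tool_pos: [0.5855, 0.0286, 0.1505]
orientation: [-2.119, 0.206, 2.119]
force: [0.1, -0.7, -1.4]
opening: 0.0197
```

```bash
python3 -c "
from h import *
feel(4)"
```

```text
t 12.325 y [-4.77 54.04] z 0.1505 Fy 0.5 sd 0.39
```

step_arm(
  commands=[
    {"xyz": [0,-0.5,0],"turn": [0,0,0],"grip": 10},
    {"xyz": [0,-1,0],"turn": [0,0,0],"grip": 10},
    {"xyz": [0,-1,0],"turn": [0,0,0],"grip": 10},
  ],
)

```text
t: 12.7
tool_pos: [0.5856, 0.0296, 0.1505]
orientation: [-2.119, 0.206, 2.119]
force: [0.2, -0.2, -1.4]
opening: 0.0203
```

```bash
python3 -c "
from h import *
feel(4)"
```

```text
t 12.9 y [-4.75 55.07] z 0.1505 Fy 0.54 sd 0.63
```

step_arm(
  commands=[
    {"xyz": [0,-0.5,0],"turn": [0,0,0],"grip": 10},
    {"xyz": [0,-1,0],"turn": [0,0,0],"grip": 10},
    {"xyz": [0,-1,0],"turn": [0,0,0],"grip": 10},
  ],
)

```text
t: 13.28
tool_pos: [0.5858, 0.0305, 0.1505]
orientation: [-2.119, 0.207, 2.119]
force: [-0.4, -0.5, -0.6]
opening: 0.0196
```

```bash
python3 -c "
from h import *
feel(4)"
```

```text
t 13.475 y [-4.73 55.99] z 0.1505 Fy -1.28 sd 0.25
```

step_arm(
  commands=[
    {"xyz": [0,-0.5,0],"turn": [0,0,0],"grip": 10},
    {"xyz": [0,-1,0],"turn": [0,0,0],"grip": 10},
    {"xyz": [0,-1,0],"turn": [0,0,0],"grip": 10},
  ],
)

```text
t: 13.85
tool_pos: [0.586, 0.0314, 0.1505]
orientation: [-2.119, 0.207, 2.12]
force: [0.4, -3.2, -0.3]
opening: 0.0199
```

```bash
python3 -c "
from h import *
feel(4)"
```

```text
t 14.05 y [-4.75 56.96] z 0.1505 Fy -2.4 sd 0.26
```

Contact was at about y 55.5 mm, where I expected it, and force is rising at the spring's rate. Pressing on towards 6 N.

step_arm(
  commands=[
    {"xyz": [0,-0.5,0],"turn": [0,0,0],"grip": 10},
    {"xyz": [0,-1,0],"turn": [0,0,0],"grip": 10},
    {"xyz": [0,-1.3,0],"turn": [0,0,0],"grip": 10},
    {"xyz": [0,-1.3,0],"turn": [0,0,0],"grip": 10},
  ],
)

```text
t: 14.55
tool_pos: [0.5863, 0.0326, 0.1505]
orientation: [-2.119, 0.207, 2.12]
force: [-1.1, -4.0, -1.1]
opening: 0.0197
```

```bash
python3 -c "
from h import *
feel(6)"
```

```text
t 14.85 y [-4.74 58.27] z 0.1505 Fy -4.96 sd 0.72
```

step_arm(
  commands=[
    {"xyz": [0,-0.4,0],"turn": [0,0,0],"grip": 10},
    {"xyz": [0,-0.7,0],"turn": [0,0,0],"grip": 10},
    {"xyz": [0,-0.7,0],"turn": [0,0,0],"grip": 10},
    {"xyz": [0,-0.7,0],"turn": [0,0,0],"grip": 10},
    {"xyz": [0,-0.7,0],"turn": [0,0,0],"grip": 10},
    {"xyz": [0,-0.7,0],"turn": [0,0,0],"grip": 10},
    {"xyz": [0,-0.7,0],"turn": [0,0,0],"grip": 10},
    {"xyz": [0,-0.7,0],"turn": [0,0,0],"grip": 10},
    {"xyz": [0,-0.7,0],"turn": [0,0,0],"grip": 10},
    {"xyz": [0,-0.7,0],"turn": [0,0,0],"grip": 10},
  ],
)

```text
t: 16.1
tool_pos: [0.5864, 0.0334, 0.1505]
orientation: [-2.119, 0.207, 2.12]
force: [-1.4, -4.7, -0.9]
opening: 0.0197
```

```bash
python3 -c "
from h import *
feel(30)"
```

```text
t 17.6 y [-4.76 58.96] z 0.1505 Fy -5.08 sd 0.55
```

Measured force is about 5.2 N, steady. I'll nudge to 6 N and hold another 2 s.

step_arm(
  commands=[
    {"xyz": [0,-0.4,0],"turn": [0,0,0],"grip": 10},
    {"xyz": [0,-0.4,0],"turn": [0,0,0],"grip": 10},
  ],
)

```text
t: 17.85
tool_pos: [0.5865, 0.0337, 0.1505]
orientation: [-2.12, 0.207, 2.12]
force: [-1.3, -5.5, 0.1]
opening: 0.0198
```

```bash
python3 -c "
from h import *
feel(42)
im2=read_camera('side')
c2=cv2.cvtColor(im2[190:290,130:260],cv2.COLOR_RGB2BGR)
cv2.imwrite('pics/m5.png',c2)"
```

```text
t 19.95 y [-4.74 59.24] z 0.1505 Fy -5.54 sd 0.48
```

step_arm(
  commands=[
    {"xyz": [0,0.6,0],"turn": [0,0,0],"grip": 10},
    {"xyz": [0,1.2,0],"turn": [0,0,0],"grip": 10},
    {"xyz": [0,1.8,0],"turn": [0,0,0],"grip": 10},
    {"xyz": [0,2.4,0],"turn": [0,0,0],"grip": 10},
    {"xyz": [0,2.9,0],"turn": [0,0,0],"grip": 10},
    {"xyz": [0,3.3,0],"turn": [0,0,0],"grip": 10},
    {"xyz": [0,3.7,0],"turn": [0,0,0],"grip": 10},
    {"xyz": [0,4.1,0],"turn": [0,0,0],"grip": 10},
    {"xyz": [0,4.5,0],"turn": [0,0,0],"grip": 10},
    {"xyz": [0,5,0],"turn": [0,0,0],"grip": 10},
    {"xyz": [0,6,0],"turn": [0,0,0],"grip": 10},
    {"xyz": [0,8,0],"turn": [0,0,0],"grip": 10},
  ],
)

```text
t: 21.5
tool_pos: [0.5849, 0.026, 0.1506]
orientation: [-2.119, 0.206, 2.119]
force: [-0.7, 0.0, -0.1]
opening: 0.0203
```

step_arm(
  commands=[
    {"xyz": [0,4,0],"turn": [0,0,0],"grip": 10},
    {"xyz": [0,9,0],"turn": [0,0,0],"grip": 10},
    {"xyz": [0,16,0],"turn": [0,0,0],"grip": 10},
    {"xyz": [0,24,0],"turn": [0,0,0],"grip": 10},
    {"xyz": [0,34,0],"turn": [0,0,0],"grip": 10},
    {"xyz": [0,46,0],"turn": [0,0,0],"grip": 10},
    {"xyz": [0,60,0],"turn": [0,0,0],"grip": 10},
    {"xyz": [0,60,0],"turn": [0,0,0],"grip": 10},
  ],
)

```text
t: 22.5
tool_pos: [0.5732, -0.0341, 0.1505]
orientation: [-2.119, 0.208, 2.119]
force: [0.4, 1.0, -1.6]
opening: 0.0196
```

```bash
python3 - <<'E'
from h import *
im2=read_camera("side")
s=telemetry.read_state(); print(s["tool_pos"],inrd(s["tool_pos"]))
goal([.4807,-.3455],-.263,.23)
c2=cv2.cvtColor(im2[170:290,130:270],cv2.COLOR_RGB2BGR)
cv2.imwrite("pics/m6.png",cv2.resize(c2,None,fx=5,fy=5,interpolation=cv2.INTER_CUBIC))
E
```

```text
[ 0.5733026  -0.03350342  0.15056904] [-0.00471517 -0.00918473]
t 22.55 R [[0.0, -0.194, -0.981], [0.0, -0.981, 0.194], [-1.0, -0.0, -0.0]]
xyz [-79.5 324.   30.2] turn [ 0.0675 -0.0001  0.0002] F [ 0.08  0.39 -0.99] open 0.019984829359224722
```

View pics/m6.png

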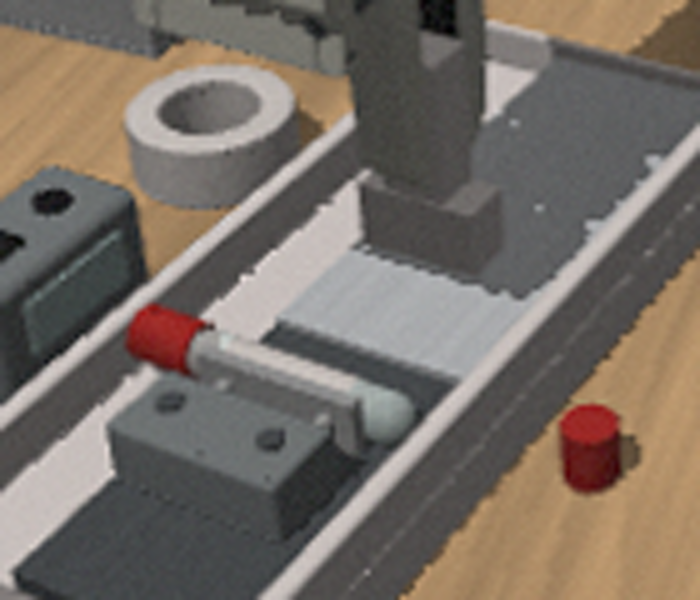

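The tube lies in the bay against the sprung-back plate, and the paddle is well clear. Now back to the mat.

step_arm(
  commands=[
    {"xyz": [-40,0,0],"turn": [0,0,0],"grip": 10},
    {"xyz": [-79,0,0],"turn": [0,0,0],"grip": 10},
    {"xyz": [-80,45,4],"turn": [0.02,0,0],"grip": 10},
    {"xyz": [-80,95,9],"turn": [0.04,0,0],"grip": 10},
    {"xyz": [-80,145,14],"turn": [0.06,0,0],"grip": 10},
    {"xyz": [-80,195,20],"turn": [0.0675,0,0],"grip": 10},
    {"xyz": [-80,245,25],"turn": [0.0675,0,0],"grip": 10},
    {"xyz": [-80,290,34],"turn": [0.0675,0,0],"grip": 10},
    {"xyz": [-80,318,42],"turn": [0.0675,0,0],"grip": 10},
    {"xyz": [-80,326,44],"turn": [0.0675,0,0],"grip": 10},
    {"xyz": [-80,326,44],"turn": [0.0675,0,0],"grip": 10},
  ],
)

```text
t: 23.92
tool_pos: [0.4675, -0.344, 0.2305]
orientation: [-2.081, 0.274, 2.081]
force: [0.1, 1.2, -1.4]
opening: 0.02
```

```bash
python3 - <<'E'
from h import *
s=telemetry.read_state(); print(s["tool_pos"])
goal([.466,-.348],-.263,.1235)
E
```

```text
[ 0.46747159 -0.34398693  0.23047914]
t 23.925 R [[0.0, -0.259, -0.966], [0.0, -0.966, 0.259], [-1.0, -0.0, -0.0]]
xyz [107.    4.3   0.4] turn [ 0.0008 -0.      0.0005] F [ 0.09  1.17 -1.39] open 0.019981373833118474
```

step_arm(
  commands=[
    {"xyz": [40,0,0],"turn": [0,0,0],"grip": 10},
    {"xyz": [75,0,0],"turn": [0,0,0],"grip": 10},
    {"xyz": [95,0,0],"turn": [0,0,0],"grip": 10},
    {"xyz": [101,0,0],"turn": [0,0,0],"grip": 10},
    {"xyz": [104,0,0],"turn": [0,0,0],"grip": 10},
    {"xyz": [106,0,0],"turn": [0,0,0],"grip": 10},
    {"xyz": [107,0,0],"turn": [0,0,0],"grip": 10},
    {"xyz": [107,0,0],"turn": [0,0,0],"grip": 10},
  ],
)

```text
t: 24.92
tool_pos: [0.4675, -0.3445, 0.1241]
orientation: [-2.083, 0.275, 2.081]
force: [-0.5, -0.3, -1.1]
opening: 0.0197
```

```bash
python3 - <<'E'
from h import *
for i in range(4):
    read_camera("side"); s=telemetry.read_state(); print(np.round(s["tool_pos"],4),np.round(s["force"],2))
E
```

```text
[ 0.4674 -0.3444  0.124 ] [ 0.22  0.37 -0.1 ]
[ 0.4674 -0.3444  0.1239] [ 0.24  0.06 -0.2 ]
[ 0.4673 -0.3444  0.1238] [-0.38 -0.91 -0.98]
[ 0.4673 -0.3443  0.1237] [ 0.6  -0.07  0.14]
```

step_arm(
  commands=[
    {"xyz": [0.5,0,0],"turn": [0,0,0],"grip": 10},
    {"xyz": [0.9,0,0],"turn": [0,0,0],"grip": 10},
    {"xyz": [0.9,0,0],"turn": [0,0,0],"grip": 10},
    {"xyz": [0.9,0,0],"turn": [0,0,0],"grip": 10},
  ],
)

```text
t: 25.62
tool_pos: [0.4673, -0.3442, 0.1226]
orientation: [-2.082, 0.274, 2.082]
force: [-1.0, -0.8, -1.1]
opening: 0.0199
```

```bash
python3 - <<'E'
from h import *
F=[]
for i in range(4):
    read_camera("side"); s=telemetry.read_state(); F.append(s["force"])
print(np.round(s["tool_pos"],4),np.mean(F,0).round(2))
E
```

```text
[ 0.4673 -0.3443  0.1227] [-0.01 -0.04 -1.07]
```

step_arm(
  commands=[
    {"xyz": [0.4,0,0],"turn": [0,0,0],"grip": 10},
    {"xyz": [0.8,0,0],"turn": [0,0,0],"grip": 10},
    {"xyz": [0.8,0,0],"turn": [0,0,0],"grip": 10},
  ],
)

```text
t: 26.2
tool_pos: [0.4673, -0.3443, 0.1224]
orientation: [-2.082, 0.274, 2.082]
force: [-2.0, 1.6, 5.1]
opening: 0.0198
```

```bash
python3 - <<'E'
from h import *
F=[]
for i in range(4):
    read_camera("side"); s=telemetry.read_state(); F.append(s["force"])
print(np.round(s["tool_pos"],4),np.mean(F,0).round(2))
E
```

```text
[ 0.4673 -0.3443  0.1224] [-2.45  1.88  6.09]
```

It's down on the mat, at the same height as when I picked it up. I ease off slightly, open and retreat straight up.

step_arm(
  commands=[
    {"xyz": [-0.6,0,0],"turn": [0,0,0],"grip": 10},
    {"xyz": [-0.6,0,0],"turn": [0,0,0],"grip": 22},
    {"xyz": [-0.6,0,0],"turn": [0,0,0],"grip": 26},
    {"xyz": [-0.6,0,0],"turn": [0,0,0],"grip": 40},
    {"xyz": [-0.6,0,0],"turn": [0,0,0],"grip": 60},
    {"xyz": [-0.6,0,0],"turn": [0,0,0],"grip": 60},
    {"xyz": [-0.6,0,0],"turn": [0,0,0],"grip": 60},
    {"xyz": [-15,0,0],"turn": [0,0,0],"grip": 60},
    {"xyz": [-45,0,0],"turn": [0,0,0],"grip": 60},
    {"xyz": [-90,0,0],"turn": [0,0,0],"grip": 60},
    {"xyz": [-140,0,0],"turn": [0,0,0],"grip": 60},
    {"xyz": [-150,0,0],"turn": [0,0,0],"grip": 60},
  ],
)

```text
t: 27.9
tool_pos: [0.4688, -0.3456, 0.2781]
orientation: [-2.092, 0.279, 2.076]
force: [0.3, 0.9, 0.5]
opening: 0.0597
```

```bash
python3 - <<'E'
from h import *
im=read_camera("side"); cv2.imwrite("pics/f1.png",cv2.cvtColor(im,cv2.COLOR_RGB2BGR))
s=telemetry.read_state(); print(s["t"],s["tool_pos"],s["opening"])
E
```

```text
27.95 [ 0.46854885 -0.34529965  0.27709272] 0.05997040235895614
```

View pics/f1.png

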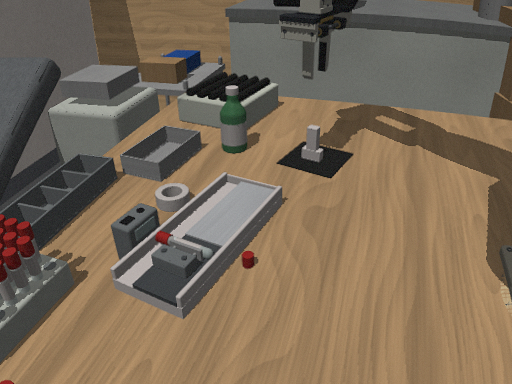

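The paddle stands upright at (313,145) in the middle of the mat. The tube lies in the bay from (163,238) to (210,253), and the other objects look unmoved. I'm handing the job in.

```bash
python3 - <<'E'
from h import *
t=ray("side",[(160,237),(211,253)],.035); print([inrd(p).round(4) for p in t])
print(robot.close_job())
E
```

```text
[array([0.0439, 0.0754]), array([-0.048 ,  0.0718])]
the job is handed in; nothing more can be done
None
```

I carried out the whole task and handed it in at about 28 s of the 64 s allowed. The hand-in gives no verdict.

- **Rolling:** I picked the paddle up and rolled the tube along the track, down into the bay and against the plate, moving at about 30 mm/s.
- **Pressing:** The plate was first felt with the paddle about 55.5 mm along the reader's y, matching the camera estimate. I held about 5.1 N for roughly 2.7 s, then about 5.5 N for another 2 s. That is slightly under the 6 N asked, and about 3.3 mm of plate travel. The highest average I read was about 5.5 N, but I did not log force continuously, so brief peaks were not recorded.
- **Drawing back:** I eased off slowly and moved clear, then stood the paddle on the mat about 10 mm from its centre and released it.

**Last checks:**
- The final picture shows the paddle upright on the mat, the gripper clear above it, and the other objects looking unmoved.
- The tube measures 72–75 mm along the reader's y, within 0.05 rad of straight across. Its length came out at 92 mm instead of 100 mm, from rough pixel picks.
- I did not measure the plate's return directly, but in the earlier close-up it looked sprung back.

While setting the paddle down, the force readings briefly suggested it had touched the mat when it was still hanging. I lowered it a further 1–2 mm until contact was clear, at about 6 N.

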